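Crack open the right quench tank and hold it ajar

ROBOT

A 7-joint arm with a two-finger parallel gripper is mounted at the origin on the work surface. World frame = base frame: x ahead of the robot, y to its left, z up, the work surface at z = 0. Lengths are in m, angles in rad, forces in N, time in s.
With the tool pointing down it reaches from about 0.35 to 0.9 m from the base axis. Payload 8.1 kg.
Tool frame: the origin (TCP) lies between the finger pads; the fingertips stand 25 mm ahead of it and the grasp point (between the pads) lies 6 mm ahead of it; z points along the fingers, y is the line along which they close (so a half turn about z gives the same grasp; the last joint's range is limited). The gripper opens to 92 mm and grips with 3 to 60 N. Pads are 19 mm wide; open, the fingers measure 130 mm over their backs; the gripper's body (75 mm by 190 mm) begins 47 mm behind the grasp point.
Start: joints at [1.07, 0.434, 0.025, 1.573, -0.012, 1.134, -0.075], TCP at [0.242, -0.576, 0.215] pointing down, gripper open.
Joint ranges: [-2.62, 2.62], [-0.44, 2.09], [-1.27, 1.32], [0.08, 2.57], [-1.32, 4.46], [0.12, 2], [-2.74, 2.74]. Speed limits (rad/s): [2.22, 2.22, 3.01, 3.01, 3.14, 3.14, 3.14].

INTERFACE

Orientations are given as a 3x3 rotation matrix whose columns are the frame's x, y, z axes.
In Python, from workcell import manip gives the robot as it stands.
- The arm moves only by the tool servo_tool, never from a script. Its argument "steps" is a list of rows, each a list of 7 numbers: the turn, a rotation vector about the world's x, y, z scaled (see below), then the shift along the world's x, y, z scaled (see below), then the opening, from 0 (shut) to 1 (fully open). A call has 1 to 20 rows; each row shifts and turns the commanded pose from where the row before left it; what a row does not reach is not made up. The controller multiplies each number of a shift by 20 mm and each number of a turn by 0.08 rad. A row lasts 1/10 s, in which the tool goes at most 50 mm and 8.59 degrees, less where a joint would pass 70% of its speed; a pose out of reach is approached as far as the arm can. A call with a number of a shift or a turn outside -1 to 1 is refused whole. A call with a gripper value outside its range is refused whole. The fingers move at their own pace and stop on an object; "force" is the grip in N (left out, the last holds). Time passes only in rows, so rows that do not move let the fingers close. It gives the time, the measured TCP pose, the force, the opening and the grip force at its end, in the units of the state.
- manip.get_obs(): the state, without advancing time (a new reading comes with each control period).
- manip.camera(name): name is "scene" or "top" or "wrist"; returns a dict with "pixels" (420x560x3 uint8, red, green, blue), "fx", "fy", "cx", "cy" (pixels), "k1" (the pictures are not rectified: a ray, as slopes to the right and down, at radius r is drawn at 1 + k1 r^2 times it, then the intrinsics apply), "origin" and "attitude" of the camera in the world. Camera axes: x right, y down, z forward; pixel columns grow to the right and rows downward; lengths in m; the calibration is good to about 2 mm. A picture is of the moment at which its call begins. There is no depth.
- manip.close_job(): hands the job in; it is judged then, once.
Trained networks look in the newest picture that a camera, given by its name, has taken for a name from the list of things; names that differ only in an ending like _2 or _b are one class to them, and where a whole thing is asked for, a point or a joint stands for the part that bears it (a point fixed in the world has none). Each returns a list of dicts, best first, with "p" (0 to 1); they miss things now and then, are a little off and sometimes report something else, mostly with a low value. They report only what shows in the picture. A call takes as long as a camera call. They do not tell look-alikes from the thing itself.
- manip.outline_of(thing, camera): "mask" (420x560 bool, what is visible of it).
- manip.pinpoint(thing, camera): "centre" ([x, y, z] in m, in the coordinates of the camera as it stood for that picture, good to about 4 mm: a listed point, or the origin of a listed thing).
The state is a dict: "time": time; "q": joint angles; "joint_velocities": joint speeds; "joint_efforts": joint torques, N m; "position": TCP position; "orientation": TCP orientation; "wrist_force": force on the tool from outside, world axes, zero at the start; "wrist_torque": the same for the moment, N m; "opening": finger opening in m; "finger_force": force on a finger pad.
Only numpy, scipy, OpenCV 4.12 (cv2) and the standard library are available. Lean on these libraries where they do the work, as an engineer would, in place of code of your own. Each camera call takes 0.05 s, during which the arm holds its last target. There are 200 camera calls.

TASK

One work piece lies on the anvil, ready to quench; the other has been left on the cooling rack. If the long drift is on the anvil take the long tank, if the short chisel is on the anvil take the small square tank: pull its stuck lid free of the seal by the handle, without letting it fly open, and finish while still holding it steady by the handle with the front edge about 30 mm up. Leave the other tank shut and do not disturb anything else.

Things in the scene. Friction and masses are not known exactly. Their poses are not given: they have to be found in the camera images.
- trough: Long quench tank: fixed dark steel box, 180 mm deep (its x), 340 mm wide (its y), 150 mm high, with a flat steel lid on a 4 mm rubber gasket (lid top 160 mm above the table). Origin: centre of its underside. Its -x side faces roughly towards the robot; the lid is hinged along the far (+x) rim
- trough_handle (a point): knob handle on top of the long tank's lid, near its front edge: an upright wooden cylinder 42 mm across and 32 mm high on a steel neck 20 mm across. This point: centre of the wooden knob, 34 mm above the lid's top face and 194 mm above the table when shut; the knob's underside is 18 mm above the lid. Turns with the lid
- trough_hinge (a point): point on the hinge line of the long tank's lid, in the middle of its width, 154 mm above the table; the hinge line runs along the tank's y. The knob's centre lies 140 mm from it towards the tank's -x and 40 mm above it when the lid is shut; the lid's front edge is 183 mm from it
- trough_lid (a joint): angle of the long tank's lid, rad: 0 shut, growing as the front edge rises (0.16 = edge about 30 mm up). Breaking the seal takes about 12 to 20 N upward at the handle, lid weight included; the resistance peaks within 5 mm and is gone once the edge is 12 mm up, then only the weight is left (2 to 7 N at the handle). Let go, the lid sinks back, shut or with its edge resting about 9 mm up
- square: Small square quench tank: fixed dark steel box, 180 mm deep (its x), 180 mm wide (its y), 150 mm high, with a flat steel lid on a 4 mm rubber gasket (lid top 160 mm above the table). Origin: centre of its underside. Its -x side faces roughly towards the robot; the lid is hinged along the far (+x) rim
- square_handle (a point): knob handle on top of the small square tank's lid, near its front edge: an upright wooden cylinder 42 mm across and 32 mm high on a steel neck 20 mm across. This point: centre of the wooden knob, 34 mm above the lid's top face and 194 mm above the table when shut; the knob's underside is 18 mm above the lid. Turns with the lid
- square_hinge (a point): point on the hinge line of the small square tank's lid, in the middle of its width, 154 mm above the table; the hinge line runs along the tank's y. The knob's centre lies 140 mm from it towards the tank's -x and 40 mm above it when the lid is shut; the lid's front edge is 183 mm from it
- square_lid (a joint): angle of the small square tank's lid, rad: 0 shut, growing as the front edge rises (0.16 = edge about 30 mm up). Breaking the seal takes about 12 to 20 N upward at the handle, lid weight included; the resistance peaks within 5 mm and is gone once the edge is 12 mm up, then only the weight is left (2 to 7 N at the handle). Let go, the lid sinks back, shut or with its edge resting about 9 mm up
- anvil_face (a point): centre of the flat top face (80 x 180 mm, 90 mm above the table) of a small fixed bench anvil with a horn, beyond the tanks as seen from the robot
- rack_top (a point): centre of the top (104 x 200 mm, 90 mm above the table) of a fixed wire cooling rack, the other resting place beyond the tanks
- drift_center (a point): centre of the long work piece: a loose bare steel stepped drift, 200 mm long, 18 mm square at the thick end, lying on the anvil or on the rack
- chisel_center (a point): centre of the short work piece: a loose bare steel chisel blank, 80 mm long, 18 mm high, 22 to 30 mm wide, lying on the anvil or on the rack
- hammer_grip (a point): grip of a hammer lying on the table, a bystander; leave it alone
- brush_grip (a point): grip of a brush lying on the table, a bystander; leave it alone
- fluxjar: closed jar, 70 mm across and 90 mm high, standing on the table, a bystander; origin at the centre of its underside; leave it alone
Things that resemble listed ones, but are neither listed nor needed, are in the scene too. Of the things like the part that bears chisel_center, leave any that is black; of the rest the larger one is meant.

How it is judged:
On the way:
1. the lid of the tank that suits the piece on the anvil has broken free of its seal, pulled by its handle (((horizontal distance between drift_center and anvil_face below 0.1 m and value of joint trough_lid above 0.06 rad and contact force between the fingers and trough_lid_c1 above 1 N) or (horizontal distance between chisel_center and anvil_face below 0.1 m and value of joint square_lid above 0.06 rad and contact force between the fingers and square_lid_c1 above 1 N))), for 0.1 s.
At the end, for the whole second after the job is handed in: The long tank if the drift is on the anvil, the small square tank if the chisel is: its lid stands between 0.08 and 0.26 rad open (front edge about 15 to 47 mm up), still (under 0.05 rad/s), with the fingers bearing on its handle (over 1 N); the other lid is shut (under 0.02 rad) (((horizontal distance between drift_center and anvil_face below 0.1 m and value of joint trough_lid between 0.08 and 0.26 rad and velocity of joint trough_lid between -0.05 and 0.05 rad/s and contact force between the fingers and trough_lid_c1 above 1 N and value of joint square_lid below 0.02 rad) or (horizontal distance between chisel_center and anvil_face below 0.1 m and value of joint square_lid between 0.08 and 0.26 rad and velocity of joint square_lid between -0.05 and 0.05 rad/s and contact force between the fingers and square_lid_c1 above 1 N and value of joint trough_lid below 0.02 rad))); the arm keeps its last pose, push and grip.
It fails at once if the wrong lid was unsealed ((horizontal distance between drift_center and anvil_face below 0.1 m and value of joint square_lid above 0.03 rad) or (horizontal distance between chisel_center and anvil_face below 0.1 m and value of joint trough_lid above 0.03 rad)).
It fails at once if the lid flew open (more than 0.45 rad, front edge over 80 mm up) (value of joint any of trough_lid, square_lid above 0.45 rad).
It fails at once if a work piece or a bystander was disturbed (moved more than 40 mm) (distance of any of drift_center, chisel_center, hammer_grip, brush_grip, fluxjar from where it was at the start of the episode above 0.04 m).
It also fails if it takes over 32 s, if anything falls off the work surface, if the arm or the gripper's body presses on something with over 40 N, if the wrist force passes 120 N, or if a joint passes its speed limit or range.

## Working session

There is one attempt and no reset: what is moved stays moved. The work goes in short steps, Python scripts to look and compute and a tool call to move; the robot and the scene stay as the last step left them, time stands still between calls to the robot, and variables do not carry over. Pictures are saved under pics/ and viewed, at most 10 in all, crops included, and the job is handed in when it is done.

Besides the shell and the picture viewer there is one more tool, called after "Request:" by a JSON object that holds its "method" and its "body", one argument or row to a line. servo_tool: Moves the arm, as the interface text tells. Its arguments: {"type":"object","properties":{"steps":{"type":"array","items":{"type":"array","items":{"type":"number","minimum":-1,"maximum":1}}},"force":{"type":"number"}},"required":["steps"]}

```bash
mkdir -p pics; cat > h.py <<'E'
import numpy as np, cv2
from workcell import manip
def world(c,p): return np.array(c["origin"])+np.array(c["attitude"])@np.array(p)
E
python3 - <<'E'
from h import *
o=manip.get_obs(); print(o["time"],np.round(o["position"],3),np.round(o["orientation"],2).tolist(),o["wrist_force"],o["opening"])
for n in ("scene","top"):
    c=manip.camera(n); cv2.imwrite(f"pics/{n}0.png",c["pixels"][:,:,::-1])
    print(n,np.round(c["origin"],3))
    for t in ["trough","trough_handle","trough_hinge","square","square_handle","square_hinge","anvil_face","rack_top","drift_center","chisel_center","hammer_grip","brush_grip","fluxjar"]:
        print(t,[(round(d["p"],2),np.round(world(c,d["centre"]),3).tolist()) for d in manip.pinpoint(t,n)])
E
```

```text
0.0 [ 0.242 -0.576  0.214] [[0.92, 0.39, -0.0], [0.39, -0.92, 0.0], [-0.0, -0.0, -1.0]] [ 0.54123666 -0.46988619  0.71480778] 0.09158196623614782
scene [ 1.304 -0.45   0.818]
trough [(0.87, [0.536, 0.266, -0.002])]
trough_handle [(0.79, [0.484, 0.257, 0.197]), (0.66, [0.748, 0.218, 0.09])]
trough_hinge [(0.83, [0.626, 0.277, 0.151])]
square [(0.88, [0.537, -0.193, -0.001]), (0.29, [0.765, -0.186, 0.093])]
square_handle [(0.93, [0.488, -0.208, 0.193])]
square_hinge [(0.88, [0.626, -0.164, 0.157])]
anvil_face [(0.62, [0.747, 0.218, 0.089])]
rack_top [(0.92, [0.763, -0.187, 0.089])]
drift_center [(0.7, [0.758, -0.201, 0.098])]
chisel_center [(0.83, [0.676, -0.003, 0.006]), (0.66, [0.742, 0.212, 0.1]), (0.65, [0.779, 0.051, 0.001])]
hammer_grip []
brush_grip [(0.85, [0.297, -0.307, 0.011])]
fluxjar [(0.92, [0.521, -0.519, 0.0]), (0.69, [0.744, 0.216, 0.093])]
top [ 0.315 -0.064  1.591]
trough []
trough_handle [(0.55, [0.482, 0.26, 0.192])]
trough_hinge [(0.95, [0.623, 0.278, 0.155]), (0.28, [0.741, 0.215, 0.098])]
square []
square_handle [(0.89, [0.492, -0.205, 0.195])]
square_hinge [(0.61, [0.622, -0.16, 0.158])]
anvil_face [(0.67, [0.747, 0.217, 0.089])]
rack_top [(0.68, [0.291, 0.351, 0.015])]
drift_center [(0.71, [0.761, -0.204, 0.095])]
chisel_center [(0.64, [0.782, 0.047, 0.006]), (0.58, [0.684, 0.004, 0.005]), (0.47, [0.741, 0.216, 0.099])]
hammer_grip [(0.62, [0.293, 0.35, 0.013])]
brush_grip [(0.87, [0.297, -0.312, 0.011]), (0.48, [0.294, 0.35, 0.014])]
fluxjar [(0.87, [0.523, -0.521, -0.001]), (0.36, [0.76, -0.203, 0.098])]
```

View pics/scene0.png

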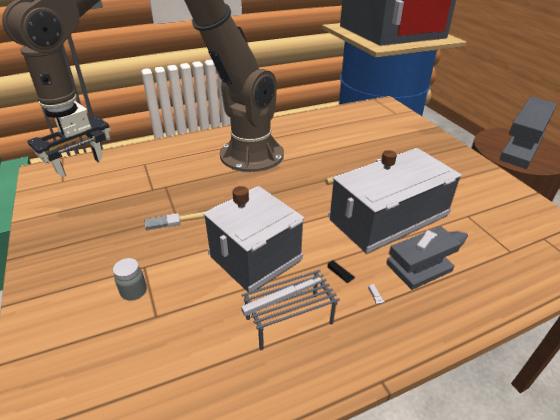

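View pics/top0.png

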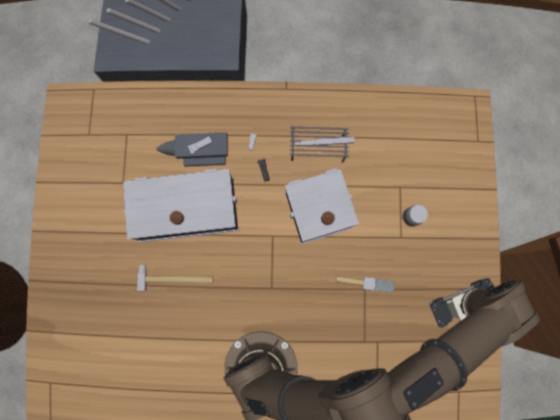

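The scene shows the drift on the rack (283,296). There are three chisel-like pieces: a light one on the anvil (427,238), a black one on the table (340,271) and a small light one on the table (376,294). The one on the anvil looks like the larger of the non-black two, which would mean the square tank. I'll confirm this in a crop.

```bash
python3 - <<'E'
import cv2
a=cv2.imread("pics/scene0.png")[210:320,230:480]
cv2.imwrite("pics/crop.png",cv2.resize(a,None,fx=3,fy=3,interpolation=cv2.INTER_CUBIC))
E
```

```text
(no output)
```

View pics/crop.png

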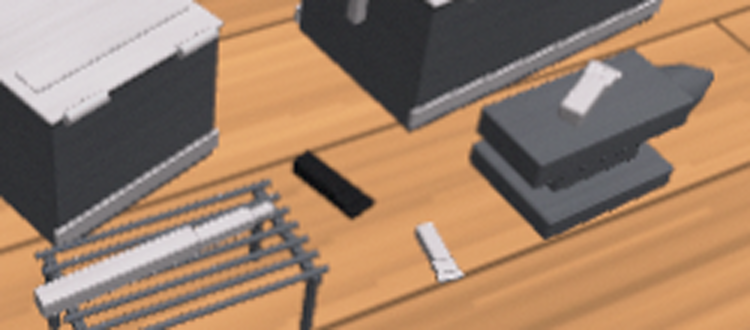

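Request:
{"method": "servo_tool", "body": {
  "steps": [
    [0,0,0,0.3,0.4,0.9,1],
    [0,0,-0.1,0.6,0.9,0.9,1],
    [0,0,-0.1,0.6,0.9,0.9,1],
    [0,0,-0.1,0.6,0.9,0.9,1],
    [0,0,-0.1,0.6,0.9,0.7,1],
    [0,0,-0.1,0.6,0.9,0,1],
    [0,0,-0.1,0.6,0.9,0,1],
    [0,0,-0.1,0.6,0.9,0,1],
    [0,0,-0.1,0.6,0.9,0,1],
    [0,0,-0.1,0.6,0.9,0,1],
    [0,0,-0.1,0.6,0.9,0,1],
    [0,0,0,0.6,0.9,0,1],
    [0,0,0,0.6,0.9,0,1],
    [0,0,0,0.6,0.9,0,1],
    [0,0,0,0.6,0.9,0,1],
    [0,0,0,0.6,0.9,0,1],
    [0,0,0,0.6,0.9,0,1],
    [0,0,0,0.6,0.9,0,1],
    [0,0,0,0.6,0.9,0,1],
    [0,0,0,0.6,0.9,0,1]
  ]
}}

```text
time: 3.4
position: [0.4765, -0.2255, 0.3009]
orientation: [[0.95, 0.312, 0.0], [0.312, -0.95, -0.0], [0.0, 0.0, -1.0]]
wrist_force: [-0.1, -0.0, -0.0]
opening: 0.0919
finger_force: 0.0
```

The crop confirms it: the light piece on the anvil is the larger non-black chisel, and the stepped drift lies on the rack, so it's the square tank. Next I'll measure the knob from close by.

```bash
python3 - <<'E'
from h import *
print(np.round(manip.get_obs()["position"],4))
for i in range(2):
  for n in ("wrist","scene"):
    c=manip.camera(n)
    if i==0 and n=="wrist": cv2.imwrite("pics/w1.png",c["pixels"][:,:,::-1])
    for t in ["square_handle","square_hinge"]:
        print(n,t,[(round(d["p"],2),np.round(world(c,d["centre"]),3).tolist()) for d in manip.pinpoint(t,n)])
E
```

```text
[ 0.4765 -0.2255  0.3009]
wrist square_handle [(0.74, [0.49, -0.203, 0.197])]
wrist square_hinge [(0.77, [0.623, -0.157, 0.157])]
scene square_handle [(0.59, [0.487, -0.207, 0.194])]
scene square_hinge [(0.57, [0.62, -0.165, 0.157])]
wrist square_handle [(0.69, [0.491, -0.204, 0.196]), (0.4, [0.293, -0.312, 0.01]), (0.25, [0.541, -0.19, -0.002])]
wrist square_hinge [(0.9, [0.622, -0.156, 0.157])]
scene square_handle [(0.72, [0.622, -0.166, 0.159]), (0.66, [0.488, -0.209, 0.195])]
scene square_hinge [(0.6, [0.624, -0.165, 0.156]), (0.24, [0.75, 0.221, 0.092])]
```

View pics/w1.png

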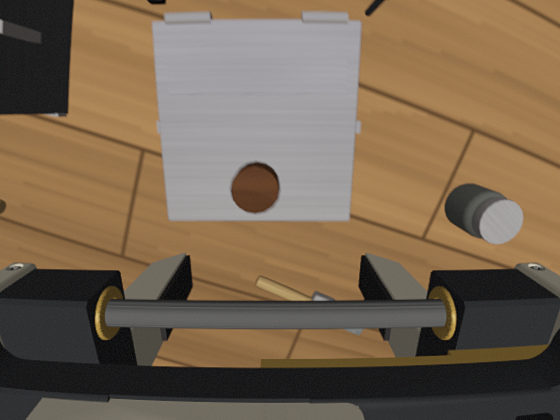

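The wrist picture shows the lid aligned with the tool and the knob at (255,188), which agrees with the estimate (0.489, -0.206, 0.194). I'll descend and grip.

Request:
{"method": "servo_tool", "body": {
  "steps": [
    [0,0,0,0.6,0.95,0,1],
    [0,0,0,0,0,-0.5,1],
    [0,0,0,0,0,-1,1],
    [0,0,0,0,0,-1,1],
    [0,0,0,0,0,-1,1],
    [0,0,0,0,0,-1,1],
    [0,0,0,0,0,-0.65,1],
    [0,0,0,0,0,0,1],
    [0,0,0,0,0,0,1]
  ],
  "force": 40
}}

```text
time: 4.9
position: [0.4882, -0.2075, 0.1981]
orientation: [[0.95, 0.312, 0.0], [0.312, -0.95, -0.0], [0.0, 0.0, -1.0]]
wrist_force: [-0.3, -0.4, 0.8]
opening: 0.0917
finger_force: 0.0
```

Request:
{"method": "servo_tool", "body": {
  "steps": [
    [0,0,0,0,0,0,0.5],
    [0,0,0,0,0,0,0.3],
    [0,0,0,0,0,0,0.2],
    [0,0,0,0,0,0,0.2],
    [0,0,0,0,0,0,0.2],
    [0,0,0,0,0,0,0.2]
  ],
  "force": 40
}}

```text
time: 5.5
position: [0.4881, -0.2072, 0.1978]
orientation: [[0.95, 0.312, 0.0], [0.312, -0.95, -0.0], [0.0, 0.0, -1.0]]
wrist_force: [0.4, 0.7, 1.1]
opening: 0.0482
finger_force: 0.0
```

Request:
{"method": "servo_tool", "body": {
  "steps": [
    [0,0,0,0,0,0,0.2],
    [0,0,0,0,0,0,0.2],
    [0,0,0,0,0,0,0.2],
    [0,0,0,0,0,0,0.2]
  ],
  "force": 45
}}

```text
time: 5.9
position: [0.4887, -0.2073, 0.1983]
orientation: [[0.95, 0.312, 0.001], [0.312, -0.95, -0.0], [0.001, 0.001, -1.0]]
wrist_force: [-0.2, 1.7, 5.3]
opening: 0.0196
finger_force: 2.8
```

Opening is 20 mm, not the knob's 42 mm, so I need a look.

```bash
python3 - <<'E'
from h import *
c=manip.camera("wrist"); s=manip.camera("scene")["pixels"][150:270,170:330]
a=np.hstack([cv2.resize(c["pixels"],(400,300)),cv2.resize(s,(400,300),interpolation=cv2.INTER_CUBIC)])
cv2.imwrite("pics/w2.png",a[:,:,::-1])
o=manip.get_obs(); print(o["opening"],o["finger_force"],o["wrist_force"])
for n in ("wrist","scene"): print([(round(d["p"],2),np.round(world(c if n=="wrist" else manip.camera(n),d["centre"]),3).tolist()) for d in manip.pinpoint("square_handle",n)])
E
```

```text
0.018517535209433986 2.8147897333838046 [0.39647108 0.61981471 6.19178338]
[(0.85, [0.491, -0.202, 0.198]), (0.36, [0.625, -0.157, 0.155])]
[(0.65, [0.489, -0.207, 0.191]), (0.61, [0.298, -0.311, 0.012])]
```

View pics/w2.png

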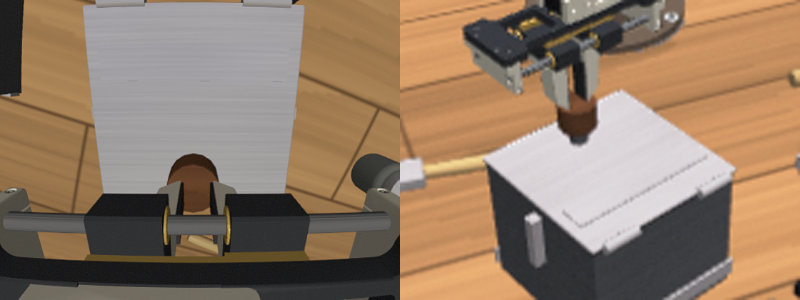

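```bash
python3 - <<'E'
from h import *
o=manip.get_obs(); p=np.array(o["position"]); R=np.array(o["orientation"])
print(np.round(p,4), o["opening"])
k=np.array([.489,-.206,0])
for n in ("wrist","scene"):
    c=manip.camera(n); im=c["pixels"][:,:,::-1].copy()
    def pr(w):
        v=np.array(c["attitude"]).T@(np.array(w)-c["origin"]); s=v[:2]/v[2]; s=s*(1+c["k1"]*(s@s)); return (int(c["fx"]*s[0]+c["cx"]),int(c["fy"]*s[1]+c["cy"]))
    print(n,np.round(c["origin"],3),np.round(c["attitude"],2).tolist())
    for w,col in [(p+R@[0,.0095,.025],(0,0,255)),(p-R@[0,.0095,-.025],(0,0,255)),(k+[0,0,.21],(0,255,0)),(k+[0,0,.178],(255,0,0))]: cv2.circle(im,pr(w),2,col,-1); print(pr(w))
    if n=="wrist": a=im[150:360,140:420]
    else: b=im[140:245,170:310]
cv2.imwrite("pics/w3.png",np.hstack([cv2.resize(a,(400,300)),cv2.resize(b,(400,300),interpolation=cv2.INTER_CUBIC)]))
E
```

```text
[ 0.4887 -0.2074  0.1983] 0.018437116175088888
wrist [ 0.566 -0.182  0.368] [[0.31, -0.91, -0.28], [-0.95, -0.3, -0.09], [0.0, 0.3, -0.95]]
(289, 245)
(260, 245)
(272, 270)
(272, 247)
scene [ 1.304 -0.45   0.818] [[0.4, 0.58, -0.71], [0.92, -0.25, 0.32], [0.01, -0.78, -0.63]]
(236, 203)
(242, 200)
(239, 190)
(239, 200)
```

View pics/w3.png

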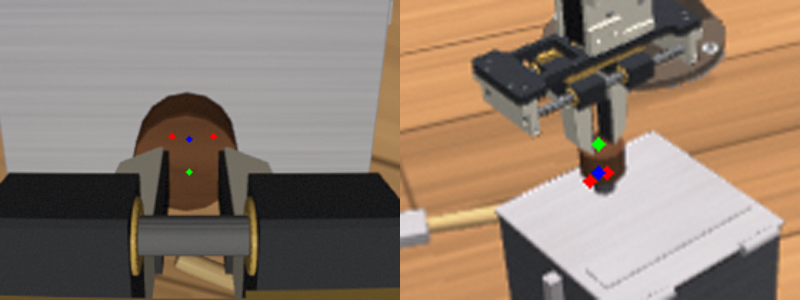

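Both views show the fingertips resting on top of the knob (tips near (150,150) and (235,150) in the left crop, over the knob disc). So the tips are about 35 mm higher than I assumed, while x and y look right. I'll back off, open, and go lower while watching the force.

Request:
{"method": "servo_tool", "body": {
  "steps": [
    [0,0,0,0,0,0.5,0.3],
    [0,0,0,0,0,0.5,1],
    [0,0,0,0,0,0,1],
    [0,0,0,0,0,0,1],
    [0,0,0,0,0,0,1],
    [0,0,0,0,0,0,1],
    [0,0,0,0,0,0,1],
    [0,0,0,0,0,0,1],
    [0,0,0,0,0,-1,1],
    [0,0,0,0,0,-0.5,1],
    [0,0,0,0,0,-0.5,1],
    [0,0,0,0,0,0,1]
  ]
}}

```text
time: 7.5
position: [0.4873, -0.207, 0.1764]
orientation: [[0.95, 0.313, -0.002], [0.313, -0.95, 0.001], [-0.002, -0.001, -1.0]]
wrist_force: [-0.6, -0.1, -0.7]
opening: 0.0919
finger_force: 0.0
```

```bash
python3 - <<'E'
from h import *
o=manip.get_obs(); p=np.array(o["position"]); R=np.array(o["orientation"]); print(p,o["wrist_force"],o["opening"])
k=np.array([.489,-.206,0])
for n in ("wrist","scene"):
    c=manip.camera(n); im=c["pixels"][:,:,::-1].copy()
    def pr(w):
        v=np.array(c["attitude"]).T@(np.array(w)-c["origin"]); s=v[:2]/v[2]; s=s*(1+c["k1"]*(s@s)); return (int(c["fx"]*s[0]+c["cx"]),int(c["fy"]*s[1]+c["cy"]))
    for g in (-.046,.046):
      for d in (-.02,0,.025): cv2.circle(im,pr(p+R@[0,g,d]),2,(0,0,255),-1)
    for z in (.21,.178): cv2.circle(im,pr(k+[0,0,z]),2,(0,255,0),-1)
    if n=="wrist": a=im[120:420,80:480]
    else: b=im[140:245,170:310]
cv2.imwrite("pics/w4.png",np.hstack([a,cv2.resize(b,(400,300),interpolation=cv2.INTER_CUBIC)]))
E
```

```text
[ 0.48726524 -0.20696176  0.17640284] [-0.61268305 -0.08523488 -0.74380162] 0.09185918268785256
```

View pics/w4.png

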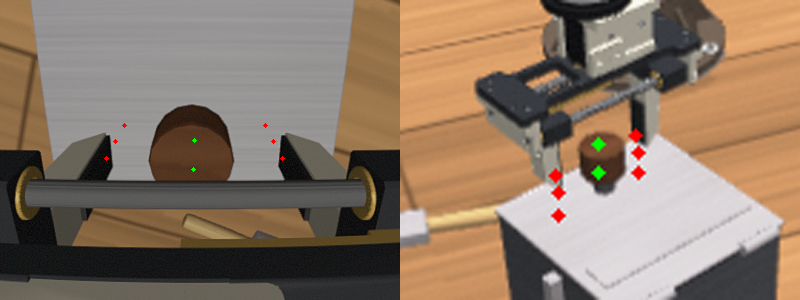

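The tips now straddle the knob, centred (pads at x 110 and 282, knob at 191), with no contact. They are still about at mid-knob height, so I'll go down 16 mm more and grip.

Request:
{"method": "servo_tool", "body": {
  "steps": [
    [0,0,0,0,0,-0.4,1],
    [0,0,0,0,0,-0.4,1],
    [0,0,0,0,0,0,0.3],
    [0,0,0,0,0,0,0.2],
    [0,0,0,0,0,0,0.2],
    [0,0,0,0,0,0,0.2],
    [0,0,0,0,0,0,0.2],
    [0,0,0,0,0,0,0.2],
    [0,0,0,0,0,0,0.2],
    [0,0,0,0,0,0,0.2],
    [0,0,0,0,0,0,0.2],
    [0,0,0,0,0,0,0.2]
  ],
  "force": 45
}}

```text
time: 8.8
position: [0.4873, -0.2048, 0.1617]
orientation: [[0.949, 0.314, -0.002], [0.314, -0.949, 0.003], [-0.001, -0.003, -1.0]]
wrist_force: [-3.5, 7.0, 6.3]
opening: 0.0412
finger_force: 45.0
```

The grip is good: opening 41 mm, 45 N. Next is a slow lift along the hinge arc.

Request:
{"method": "servo_tool", "body": {
  "steps": [
    [0,0,0,0,0,0,0.2],
    [-0.04,0.12,0,0.016,0.005,0.07,0.2],
    [-0.04,0.12,0,0.016,0.005,0.07,0.2],
    [-0.04,0.12,0,0.016,0.005,0.07,0.2],
    [-0.04,0.12,0,0.016,0.005,0.07,0.2],
    [-0.04,0.12,0,0.016,0.005,0.07,0.2],
    [-0.04,0.12,0,0.016,0.005,0.07,0.2],
    [-0.04,0.12,0,0.016,0.005,0.07,0.2],
    [-0.04,0.12,0,0.016,0.005,0.07,0.2],
    [0,0,0,0,0,0,0.2]
  ],
  "force": 55
}}

```text
time: 9.8
position: [0.4878, -0.2046, 0.1721]
orientation: [[0.946, 0.313, -0.083], [0.312, -0.95, -0.023], [-0.086, -0.004, -0.996]]
wrist_force: [-10.4, 6.2, 1.6]
opening: 0.0412
finger_force: 55.0
```

Request:
{"method": "servo_tool", "body": {
  "steps": [
    [-0.04,0.12,0,-0.02,-0.01,0.07,0.2],
    [-0.04,0.12,0,-0.02,-0.01,0.07,0.2],
    [-0.04,0.12,0,-0.02,-0.01,0.07,0.2],
    [-0.04,0.12,0,-0.02,-0.01,0.07,0.2],
    [-0.04,0.12,0,-0.02,-0.01,0.07,0.2],
    [-0.04,0.12,0,-0.02,-0.01,0.07,0.2],
    [-0.04,0.12,0,-0.02,-0.01,0.07,0.2],
    [-0.04,0.12,0,-0.02,-0.01,0.07,0.2],
    [0,0,0,0,0,0,0.2],
    [0,0,0,0,0,0,0.2],
    [0,0,0,0,0,0,0.2]
  ]
}}

```text
time: 10.9
position: [0.4898, -0.2041, 0.1835]
orientation: [[0.937, 0.315, -0.15], [0.312, -0.949, -0.047], [-0.157, -0.003, -0.988]]
wrist_force: [7.5, 10.8, -8.8]
opening: 0.0412
finger_force: 55.0
```

```bash
python3 - <<'E'
from h import *
im=[]
for n in ("wrist","scene"):
    c=manip.camera(n); im.append(c["pixels"][:,:,::-1])
    for t in ["square_handle","square_hinge"]: print(n,t,[(round(d["p"],2),np.round(world(c,d["centre"]),3).tolist()) for d in manip.pinpoint(t,n)])
cv2.imwrite("pics/w5.png",np.hstack([cv2.resize(im[0],(400,300)),cv2.resize(im[1][140:290,160:360],(400,300),interpolation=cv2.INTER_CUBIC)]))
E
```

```text
wrist square_handle [(0.56, [0.498, -0.201, 0.219])]
wrist square_hinge []
scene square_handle [(0.69, [0.497, -0.206, 0.213])]
scene square_hinge [(0.95, [0.624, -0.166, 0.156])]
```

View pics/w5.png

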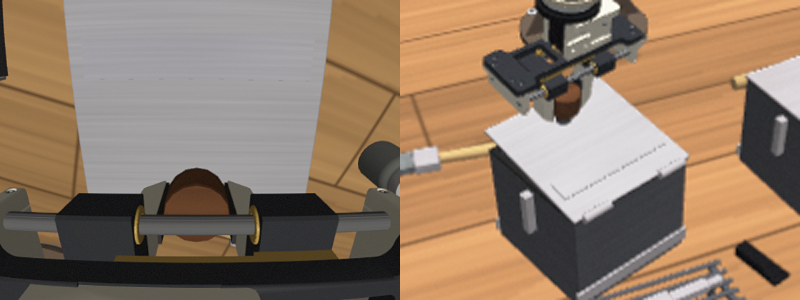

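The picture shows the knob held between the pads and the lid tilted. The knob's centre is at z ≈ 0.216, up about 22 mm, so the lid is about 0.16 rad open. It is steady, so I'll hand in.

```bash
python3 -c "
from workcell import manip
print(manip.close_job())"
```

```text
the job is handed in; nothing more can be done
None
```

I handed the job in with the small square tank's lid free of its seal and held steady by the knob, about 0.16 rad open (front edge about 30 mm up); I chose that tank because the chisel is on the anvil, and the verdict was not shown.

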